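# Tilt the solar panel to the index and hold it for clamping

## Task

The small solar panel lies folded flat on its tilt stand, barred by a slide catch: draw the catch back until it comes up against its stop, then lift the panel gently by its bow handle until it stands at the angle marked by the index clip on the graduated quadrant. Finish holding it steadily there by the handle, so that a colleague can tighten the clamping knob (nothing else keeps the panel up, and the program ends while holding). Leave the index clip where it is set and the screwdriver, solder reel and tape roll where they lie.

Things in the scene. Friction and masses are not known exactly. Their poses are not given: they have to be found in the camera images.
- stand: Tilt stand fixed on the bench, plywood board 235x342 mm. Origin on the bench below the middle of the hinge line, which is 46 mm up. z up; x from the panel's free front edge to the hinge (away from the robot, turned up to 0.3 rad); y along the hinge. A graduated aluminium quadrant (arc 97 to 128 mm from the hinge line, 175 mm tall) stands at y = -127 mm; the catch is at the +y side.
- panel (a joint): Angle (rad) of the solar panel: 240 mm along the hinge, 20 mm thick, free edge 190 mm from the hinge line, 0.4 to 0.9 kg, aluminium frame, dark glass. 0 = flat on its pads; grows as the front edge rises, to 1.4. Hinge nearly free: let go, it falls. Its middle plane holds the hinge line. A loose black clamping knob with a small pointer rides with it in the quadrant's slot.
- handle (a point): Bow handle on the panel's front edge: round steel bar 12 mm thick, parallel to the hinge, 68 mm free between its two arms. Origin at the bar's middle, 230 mm from the hinge line in the panel's middle plane, 34 mm free between bar and panel edge. x points to the hinge, y along the bar; they tilt with the panel. The bar may turn between the fingers as the panel swings.
- index_tip (a point): Steel index clip on the quadrant's rim: thin pointer towards the hinge line, small brass thumbscrew outward. Origin at the pointer's inner tip, 120 mm from the hinge line; x points from there to the hinge line. The panel is at the mark when its middle plane (the clamping knob's pointer) lines up with this pointer. Held by friction; do not push it.
- index (a joint): Angle in rad of the index clip above flat, on the same scale as the panel's angle: the panel is at the mark when both are equal. It stands anywhere from 0.5 to 1.0.
- catch (a joint): Travel (m) of the slide catch, a flat steel tongue that lies over the panel's frame at its +y side and bars it. 0 = shut, grows along the stand's +y, away from the panel; 0.022 = against its end stop, fully back. Clears the panel from 0.016. Rubs with about 2 N and stays where left. Starts at 0 to 0.003.
- catch_knob (a point): Upright round steel knob on the catch, 12 mm in diameter and 34 mm tall. Origin at the centre of its foot, on the tongue, 62 mm above the bench; nothing round it stands more than 3 mm above its foot. z is up.
- screwdriver: Yellow-handled screwdriver, 174 mm long, 19 mm thick, lying to the -y side of the stand; leave alone.
- solder_reel: Reel of solder, 52 mm across, 34 mm tall, standing in front of the stand's catch side; leave alone.
- tape_roll: Roll of yellow tape, 64 mm across, 34 mm tall, lying in front of the stand's quadrant side; leave alone.

How it is judged:
On the way, in this order (a step that is already met when the one before it is completed fails the run):
1. the catch is drawn back against its stop, the panel still flat (value of joint catch above 0.0195 m and value of joint panel below 0.08 rad), for 0.1 s.
2. the panel is swung up to the index by its handle (angle between the x axis of handle and the x axis of index_tip, either way round below 0.055 rad and contact force between the fingers and panel above 1 N and distance between the grasp point and handle below 0.035 m), for 0.2 s.
At the end, for the whole second after the job is handed in: The robot's fingers hold the handle (more than 1 N, grasp point within 35 mm of the bar's middle) with the panel at rest (under 0.06 rad/s) within 0.055 rad (about 3 degrees) of the index clip's angle; the catch is still drawn back (more than 17.5 mm) (all of step 2 and value of joint panel above 0.4 rad and velocity of joint panel between -0.06 and 0.06 rad/s and value of joint catch above 0.0175 m); the arm keeps its last pose, push and grip.
It fails at once if the index clip is shifted (more than 5 mm) (distance of index_tip from where it was at the start of the episode above 0.005 m).
It fails at once if the panel is flung up or dropped (faster than 1.5 rad/s) (velocity of joint panel above 1.5 rad/s or velocity of joint panel below -1.5 rad/s).
It fails at once if the screwdriver, solder reel or tape roll is disturbed (moved more than 25 mm) (distance of any of screwdriver, solder_reel, tape_roll from where it was at the start of the episode above 0.025 m).
It also fails if it takes over 48 s, if anything falls off the work surface, if the arm or the gripper's body presses on something with over 40 N, if the wrist force passes 120 N, or if a joint passes its speed limit or range.

## Robot

A 6-joint arm with a two-finger parallel gripper is mounted at the origin on a cart in front of the work surface, level with it; the furniture and walls round the work are solid. World frame = base frame: x ahead of the robot, y to its left, z up, the work surface at z = 0. Lengths are in m, angles in rad, forces in N, time in s.
With the tool pointing down it reaches from about 0.275 to 0.875 m from the base axis. Payload 12.5 kg.
Tool frame: the origin (TCP) lies at the very end of the fingers, on their centre line; the grasp point (between the pads) lies 19 mm behind it (robot.pinch_z is the distance from the TCP to the grasp point, in m); z points along the fingers, y is the line along which they close (so a half turn about z gives the same grasp; the last joint's range is limited). The gripper opens to 85 mm and grips with 20 to 120 N. Pads are 22 mm wide; open, the fingers measure 114 mm over their backs; the gripper's body (76 mm by 85 mm) begins 54 mm behind the grasp point. The pads swing forward as they close: fully open they stand 13 mm farther back than shut.
Start: joints at [1.21, 0.351, 1.652, -0, 1.139, -0.085], TCP at [0.15, 0.529, 0.2] pointing down, gripper open.
Joint ranges: [-2.75, 2.75], [-0.79, 2.1], [0.01, 2.65], [-1.57, 4.71], [0.07, 3.14], [-2.87, 2.87]. Speed limits (rad/s): [2.22, 2.22, 2.79, 3.14, 3.14, 3.14].

## Interface

Orientations are given as a unit quaternion [x, y, z, w].
In Python, from workcell import robot gives the robot as it stands.
- The arm moves only by the shell command python3 -m handwheel 'ROWS'. ROWS is JSON, a list of rows, each a list of 5 numbers: the shift along the tool's x, y, z in m, then the turn about the tool's z in rad, then the opening, from -1 (shut) to 1 (fully open), so that 0 is half open. A call has 1 to 8 rows; each row is the pose to reach, as a shift and turn from the pose commanded when the call began, along the tool's axes at that moment; what a row does not reach only later rows make up. A row lasts 1/10 s, in which the tool goes at most 50 mm and 8.59 degrees, less where a joint would pass 70% of its speed; a pose out of reach is approached as far as the arm can. A call with a gripper value outside its range is refused whole. The fingers move at their own pace and stop on an object; the grip force is fixed at half the most. Time passes only in rows, so rows that repeat a pose let the fingers close. It gives the time, the measured TCP pose, the force, the opening and the grip force at its end, in the units of the state.
- robot.sense(): the state, without advancing time (a new reading comes with each control period).
- robot.camera(name): name is "scene" or "top" or "wrist"; returns the picture (384x512x3 uint8, red, green, blue); there is no depth.
- robot.calibration(name): a dict with "fx", "fy", "cx", "cy" (pixels), "view" (4x4, takes a point from world to camera coordinates). Camera axes: x right, y up, looking along -z (the intrinsics and any distortion apply to the point x, -y, -z); pixel columns grow to the right and rows downward; lengths in m; the calibration is good to about 2 mm. A picture is of the moment at which its call begins: read the wrist's pose just before it. calibration takes no time and is no camera call; for the wrist camera it gives the pose at the moment of the call.
- robot.sign_off(): hands the job in; it is judged then, once.
The state is a dict: "clock": time; "joints": joint angles; "qvel": joint speeds; "joint_efforts": joint torques, N m; "tool_pos": TCP position; "orientation": TCP orientation; "ft_force": force on the tool from outside, world axes, zero at the start; "wrist_torque": the same for the moment, N m; "width": finger opening in m; "gripper_force": force on a finger pad.
Only numpy, scipy, OpenCV 4.12 (cv2) and the standard library are available. Lean on these libraries where they do the work, as an engineer would, in place of code of your own. Each camera call takes 0.05 s, during which the arm holds its last target. There are 200 camera calls.

## Working session

There is one attempt and no reset: what is moved stays moved. The work goes in short steps, Python scripts to look and compute and a shell command to move; the robot and the scene stay as the last step left them, time stands still between calls to the robot, and variables do not carry over. Pictures are saved under pics/ and viewed, at most 10 in all, crops included, and the job is handed in when it is done.

```bash
ls; mkdir -p pics; python3 - <<'E'
from workcell import robot
import cv2,numpy as np
s=robot.sense();print(s)
for n in("scene","top"):
    im=robot.camera(n);cv2.imwrite(f"pics/{n}0.png",im[:,:,::-1])
    c=robot.calibration(n);print(n,{k:(np.round(v,4).tolist()) for k,v in c.items()})
a=cv2.imread("pics/top0.png");b=cv2.imread("pics/scene0.png")
cv2.imwrite("pics/top0b.png",cv2.resize(a,(800,600),interpolation=cv2.INTER_CUBIC));cv2.imwrite("pics/scene0b.png",cv2.resize(b,(800,600),interpolation=cv2.INTER_CUBIC))
E
```

```text
pics
{'clock': 0.0, 'joints': array([ 1.21040421e+00,  3.51245083e-01,  1.65245196e+00,  7.42270456e-06,
        1.13911288e+00, -8.46122890e-02]), 'qvel': array([ 0.00104575,  0.00154089,  0.00061637, -0.00169227,  0.00111824,
       -0.00116412]), 'joint_efforts': array([ 1.60997752e-03, -5.06099975e+01, -2.91406113e+01, -2.69393416e-05,
        4.58520706e-03, -7.03660234e-06]), 'tool_pos': array([0.14960692, 0.52886041, 0.19914301]), 'orientation': array([ 1.37454881e-01,  9.90507842e-01, -5.92886396e-04, -1.37594607e-04]), 'ft_force': array([0.46716095, 1.06148884, 0.91217656]), 'wrist_torque': array([-0.03464084,  0.00465234, -0.01138695]), 'gripper_force': 0.0, 'width': 0.08525420528183153}
scene {'fx': 372.9605, 'fy': 372.9605, 'cx': 260.3061, 'cy': 199.8095, 'view': [[0.548, -0.8364, -0.0118, -0.4316], [0.5983, 0.3821, 0.7043, -0.3276], [-0.5845, -0.3931, 0.7098, -0.628], [0.0, 0.0, 0.0, 1.0]]}
top {'fx': 375.9732, 'fy': 375.9732, 'cx': 259.7215, 'cy': 194.5504, 'view': [[-0.0305, -0.9995, -0.0001, -0.1401], [0.9781, -0.0299, 0.2061, -0.5874], [-0.206, 0.0062, 0.9785, -0.8129], [0.0, 0.0, 0.0, 1.0]]}
```

View pics/top0b.png

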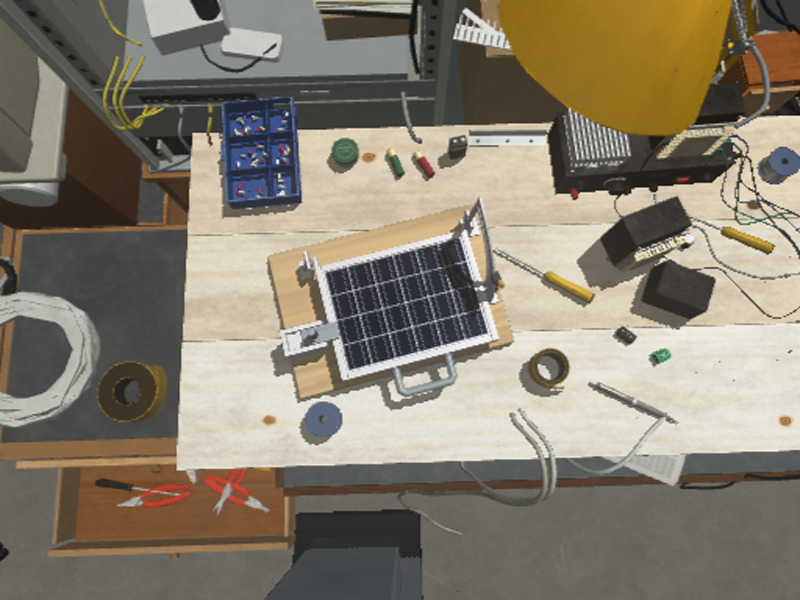

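View pics/scene0b.png

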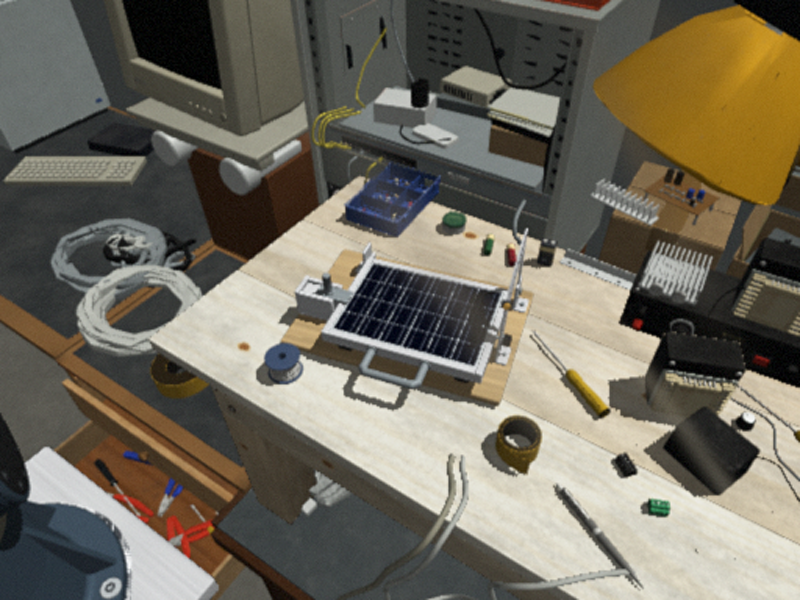

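The stand is turned, with its front-right handle bar at top (400–455, 388–378) and scene (362–425, 372–380). The catch is on the left at top (310,335). The quadrant is on the right with its brass clip near top (497,283). Next I'll enlarge the quadrant and the catch.

```bash
python3 - <<'E'
import cv2,numpy as np
t=cv2.imread("pics/top0.png");s=cv2.imread("pics/scene0.png")
def crop(im,x,y,w=80,h=60): return cv2.resize(im[y:y+h,x:x+w],(400,300),interpolation=cv2.INTER_CUBIC)
o=np.vstack([np.hstack([crop(t,265,125),crop(s,285,145,80,60)]),np.hstack([crop(t,170,185),crop(s,180,165)])])
cv2.imwrite("pics/crop1.png",o)
E
```

```text
(no output)
```

View pics/crop1.png

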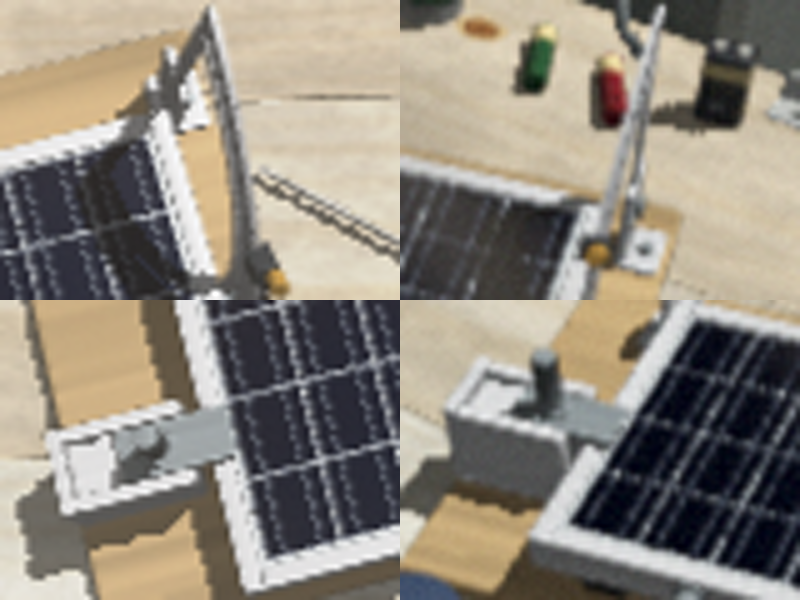

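The crop shows the knob's foot at scene px (209,187) and its top at (209,176). The brass thumbscrew is at top px (320,181) and scene px (324,196). Next I'll fit the stand pose.

```bash
cat > h.py <<'E'
from workcell import robot
import numpy as np, cv2
from scipy.optimize import least_squares
from scipy.spatial.transform import Rotation as R
def proj(c,P):
    p=np.c_[np.atleast_2d(P),np.ones(len(np.atleast_2d(P)))]@np.array(c["view"]).T
    return np.c_[c["cx"]+c["fx"]*p[:,0]/-p[:,2], c["cy"]-c["fy"]*p[:,1]/-p[:,2]]
def S2W(q,P):
    return np.atleast_2d(P)@R.from_euler('z',q[2]).as_matrix().T+[q[0],q[1],0]
def go(target,yaw=None):
    """shift along tool axes to TCP target; yaw: world angle wanted for the closing line"""
    s=robot.sense();r=R.from_quat(s["orientation"]);d=r.inv().apply(np.array(target)-s["tool_pos"])
    y=r.apply([0,1,0]);t=0
    if yaw is not None:
        t=-(yaw-np.arctan2(y[1],y[0])); t=(t+np.pi/2)%np.pi-np.pi/2
    print("tcp",s["tool_pos"].round(4),"shift",d.round(4),"turn",round(t,3),"j6",s["joints"][5].round(3),"clk",s["clock"],"F",s["ft_force"].round(1),"w",s["width"].round(4))
E
python3 - <<'E'
from h import *
k=1.5625
ct,cs=robot.calibration("top"),robot.calibration("scene")
P=np.array([[-.19,.12,.056],[-.19,-.12,.056],[-.23,.04,.046],[-.23,-.04,.046]])
ut=np.array([[220,243],[497/k,338/k],[399/k,388/k],[455/k,377/k]])
us=np.array([[207.4,214],[494/k,372/k],[363/k,374/k],[422/k,382/k]])
f=lambda q:np.r_[(proj(ct,S2W(q,P))-ut).ravel(),(proj(cs,S2W(q,P))-us).ravel()]
r=least_squares(f,[.6,-.1,0],loss="soft_l1");q=r.x
print(q,f(q).round(1))
def tri(a,b):
    g=lambda X:np.r_[proj(ct,X)[0]-a,proj(cs,X)[0]-b]
    r=least_squares(g,[.5,-.1,.06]);l=(r.x-[q[0],q[1],0])@R.from_euler('z',q[2]).as_matrix();return r.x,l,r.fun.round(1)
X,l,e=tri([320,181],[324.4,195.6]);print("brass",X,l,e,np.arctan2(l[2]-.046,-l[0]),np.hypot(l[2]-.046,l[0]))
X,l,e=tri([170+120/5,185+165/5],[209,187]);print("foot",X,l,e)
X,l,e=tri([170+152/5,185+138/5],[208.8,176]);print("top",X,l,e)
for y in(.15,.16,.17):
    for x in (-.1,-.12,-.13):
        p=S2W(q,[x,y,.062]);print(y,x,p,proj(cs,p),proj(ct,p), proj(ct,p+[0,0,.034]))
E
```

```text
[ 0.68777829 -0.13080287  0.25540929] [-0.6  0.2  1.4 -2.5  2.7  2.1  0.1 -0.7 -0.4 -1.4 -4.9  0.3  1.5 -2.2
 -0.8  1.8]
brass [ 0.59389709 -0.28774549  0.12926584] [-0.1304859  -0.12813311  0.12926584] [-0.3  0.2  0.3 -0.1] 0.5679792681697331 0.1547894389052611
foot [ 0.53754521 -0.00881886  0.05574971] [-0.1145413   0.15598195  0.05574971] [ 1.8 -1.9 -2.7  0.4]
top [ 0.53697546 -0.02537029  0.1010143 ] [-0.11927415  0.14011139  0.1010143 ] [-0.5  0.5  0.7 -0.1]
0.15 -0.1 [[ 0.55312608 -0.01093302  0.062     ]] [[210.73814552 182.11283694]] [[196.33073752 208.99294363]] [[193.79807681 206.40763052]]
0.15 -0.12 [[ 0.53377488 -0.01598585  0.062     ]] [[207.32351046 187.51073783]] [[198.49977935 217.24572099]] [[196.04208614 214.97927395]]
0.15 -0.13 [[ 0.52409928 -0.01851226  0.062     ]] [[205.57763027 190.27064862]] [[199.59177697 221.40055704]] [[197.17213708 219.29583075]]
0.16 -0.1 [[ 0.55059967 -0.00125742  0.062     ]] [[206.961578   181.25812171]] [[192.12145433 210.20145247]] [[189.41878617 207.66263841]]
0.16 -0.12 [[ 0.53124847 -0.00631025  0.062     ]] [[203.49955222 186.62920648]] [[194.27264344 218.46533708]] [[191.64346694 216.24628062]]
0.16 -0.13 [[ 0.52157287 -0.00883666  0.062     ]] [[201.72954421 189.37524701]] [[195.35565816 222.62578429]] [[192.76378991 220.56890146]]
0.17 -0.1 [[0.54807325 0.00841818 0.062     ]] [[203.20436689 180.40778724]] [[187.9065196 211.4115839]] [[185.03338054 208.91939872]]
0.17 -0.12 [[0.52872205 0.00336535 0.062     ]] [[199.69548471 185.7522605 ]] [[190.03980595 219.6865982 ]] [[187.23867644 217.51506491]]
0.17 -0.13 [[0.51904645 0.00083894 0.062     ]] [[197.90162427 188.4845378 ]] [[191.11381252 223.85266793]] [[188.34924297 221.84376258]]
```

```bash
python3 -c "
from h import *
go([.537,-.024,.2],np.pi/2+.255)"
```

```text
Traceback (most recent call last):
  File "h.py", line 16, in go
    print("tcp",s["tool_pos"].round(4),"shift",d.round(4),"turn",round(t,3),"j6",s["joints"][5].round(3),"clk",s["clock"],"F",s["ft_force"].round(1),"w",s["width"].round(4))
                                                                                                                                                         ^^^^^^^^^^^^^^^^
AttributeError: 'float' object has no attribute 'round'
```

```bash
sed -i 's/s\["width"\].round(4)/round(s["width"],4)/;s/s\["joints"\]\[5\].round(3)/round(float(s["joints"][5]),3)/' h.py; python3 -c "
from h import *
go([.537,-.024,.2],np.pi/2+.255)"
```

```text
tcp [0.1496 0.5289 0.1992] shift [-5.233e-01 -4.265e-01 -4.000e-04] turn -0.531 j6 -0.085 clk 0.1 F [0.2 0.5 0.3] w 0.0856
```

```bash
python3 -m handwheel '[[-0.5233,-0.4265,0,-0.53,0],[-0.5233,-0.4265,0,-0.53,0],[-0.5233,-0.4265,0,-0.53,0],[-0.5233,-0.4265,0,-0.53,0],[-0.5233,-0.4265,0,-0.53,0],[-0.5233,-0.4265,0,-0.53,0],[-0.5233,-0.4265,0,-0.53,0],[-0.5233,-0.4265,0,-0.53,0]]'; python3 -c "
from h import *
go([.537,-.024,.2],np.pi/2+.255)"
```

```text
clock: 0.9
tool_pos: [0.3739, 0.2088, 0.1998]
orientation: [-0.127, 0.992, 0.0, 0.0]
ft_force: [1.0, 0.7, -0.4]
width: 0.0429
gripper_force: 0.0
tcp [0.3739 0.2088 0.1998] shift [-9.930e-02 -2.664e-01 -2.000e-04] turn -0.001 j6 -1.425 clk 0.9 F [ 1.   0.7 -0.4] w 0.0429
```

```bash
python3 -m handwheel '[[-0.1,-0.266,0,0,0],[-0.1,-0.266,0,0,0],[-0.1,-0.266,0,0,0],[-0.1,-0.266,0,0,0],[-0.1,-0.266,0,0,0],[-0.1,-0.266,0,0,0],[-0.1,-0.266,0,0,0]]'; python3 - <<'E'
from h import *
go([.537,-.024,.2],np.pi/2+.255)
c=robot.calibration("wrist");im=robot.camera("wrist");cv2.imwrite("pics/w1.png",cv2.resize(im[:,:,::-1],(800,600)))
np.save("w1.npy",c["view"]);print({k:np.round(v,4).tolist() for k,v in c.items()})
E
```

```text
clock: 1.6
tool_pos: [0.5384, -0.0248, 0.1991]
orientation: [-0.125, 0.992, -0.0, -0.0]
ft_force: [-0.7, -0.3, -0.5]
width: 0.0428
gripper_force: 0.0
tcp [ 0.5384 -0.0248  0.1991] shift [ 0.0012  0.0011 -0.0009] turn -0.004 j6 -1.953 clk 1.6 F [-0.7 -0.3 -0.5] w 0.0428
{'fx': 290.6285, 'fy': 290.6285, 'cx': 253.3259, 'cy': 188.3294, 'view': [[-0.2476, 0.9689, -0.0001, 0.1566], [-0.9303, -0.2378, -0.2792, 0.5311], [-0.2705, -0.0691, 0.9602, -0.2355], [0.0, 0.0, 0.0, 1.0]]}
```

View pics/w1.png

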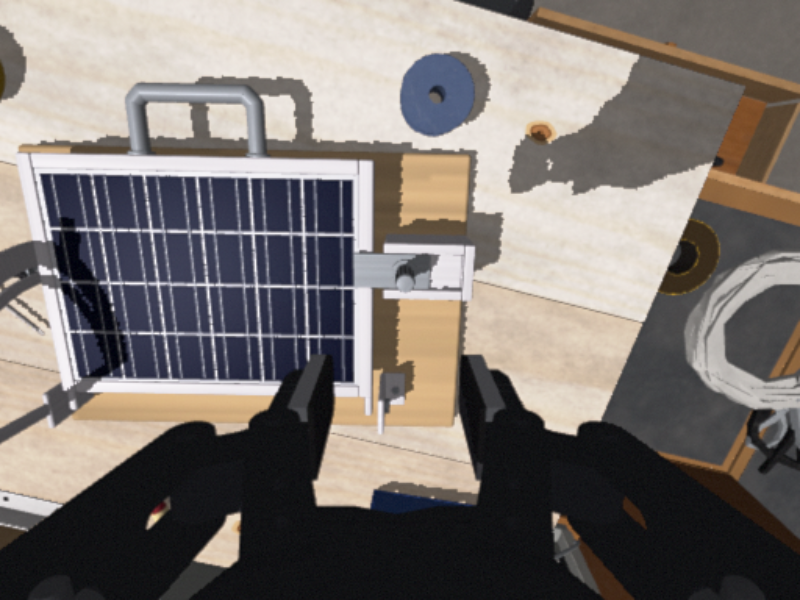

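The wrist view shows the knob's foot at about (404,268) and its top at about (405,287). The bow handle's bar runs (133,93)–(257,93), and the panel's front corners are at (20,154) and (372,160).

```bash
python3 - <<'E'
from h import *
k=1.5625
ct,cs,cw=[robot.calibration(n) for n in("top","scene","wrist")]
P=np.array([[-.19,.12,.056],[-.19,-.12,.056],[-.23,.04,.046],[-.23,-.04,.046]])
ut=np.array([[220,243],[497/k,338/k],[399/k,388/k],[455/k,377/k]])
us=np.array([[207.4,214],[494/k,372/k],[363/k,374/k],[422/k,382/k]])
uw=np.array([[372,160],[20,154],[257,93],[133,93]])/k
f=lambda q:np.r_[(proj(ct,S2W(q,P))-ut).ravel(),(proj(cs,S2W(q,P))-us).ravel(),(proj(cw,S2W(q,P))-uw).ravel()]
r=least_squares(f,[.6,-.1,0],loss="soft_l1");q=r.x
print(q,f(q).round(1))
r2=least_squares(lambda q:(proj(cw,S2W(q,P))-uw).ravel(),q);print("wrist only",r2.x,r2.fun.round(1))
g=lambda x:np.r_[proj(cw,[*x,.062])[0]-np.array([404,268])/k,proj(cw,[*x,.096])[0]-np.array([405,287])/k]
r3=least_squares(g,[.54,-.02]);print("knob",r3.x,r3.fun.round(1))
for Q in(q,r2.x):
    print("handle",S2W(Q,[-.23,0,.046]),"knob local",(np.r_[r3.x,0]-[Q[0],Q[1],0])@R.from_euler('z',Q[2]).as_matrix())
np.save("q.npy",q)
go([*r3.x,.072],np.pi/2+q[2])
E
```

```text
[ 0.68351976 -0.12824112  0.2390096 ] [-3.3  1.6 -0.6  0.5 -0.   4.2 -2.4  1.9 -3.4 -1.7 -8.6  1.5 -2.2 -2.1
 -4.8  2.5 -0.8 -0.1 -4.7  0.8 -3.4  1.9 -0.9  0.9]
wrist only [ 0.68211194 -0.12584585  0.23906651] [ 1.8 -0.9 -2.4  0.1 -0.9  1.1  1.6  0.1]
knob [ 0.53817759 -0.01595149] [ 0.   2.2 -0.  -2. ]
handle [[ 0.46005799 -0.18269144  0.046     ]] knob local [-0.11462701  0.14350594  0.        ]
handle [[ 0.45865327 -0.18030888  0.046     ]] knob local [-0.11381826  0.14085196  0.        ]
tcp [ 0.5373 -0.023   0.1991] shift [-0.0028  0.0066  0.1271] turn 0.013 j6 -1.952 clk 1.65 F [-0.1  0.   0.1] w 0.0427
```

```bash
python3 -m handwheel '[[-0.003,0.0066,0.04,0.01,0],[-0.003,0.0066,0.08,0.01,0],[-0.003,0.0066,0.11,0.01,0],[-0.003,0.0066,0.121,0.01,0],[-0.003,0.0066,0.121,0.01,-1],[-0.003,0.0066,0.121,0.01,-1],[-0.003,0.0066,0.121,0.01,-1],[-0.003,0.0066,0.121,0.01,-1]]'; python3 - <<'E'
from h import *
go([.538,-.016,.078])
im=robot.camera("wrist");cv2.imwrite("pics/w2.png",im[:,:,::-1])
E
```

```text
clock: 2.45
tool_pos: [0.5388, -0.0144, 0.08]
orientation: [-0.122, 0.993, -0.0, 0.001]
ft_force: [0.0, -0.6, 0.1]
width: 0.0004
gripper_force: 0.0
tcp [ 0.5388 -0.0144  0.08  ] shift [ 0.0012 -0.0013  0.002 ] turn 0 j6 -1.928 clk 2.45 F [ 0.  -0.6  0.1] w 0.0004
```

View pics/w2.png

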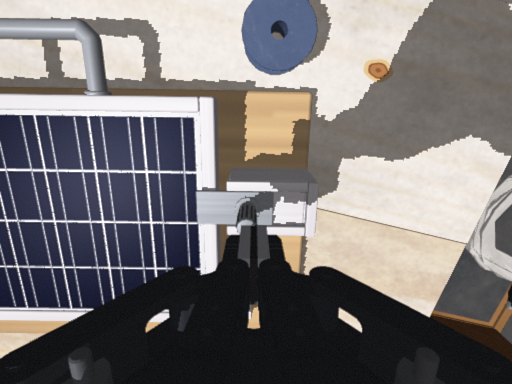

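The fingers shut empty: the knob at (247,215) stands just in front of them, toward the robot. I'll measure it in this view.

```bash
python3 - <<'E'
from h import *
c=robot.calibration("wrist");q=np.load("q.npy")
s=robot.sense();print("tcp px",proj(c,s["tool_pos"]),"pinch",proj(c,s["tool_pos"]+[0,0,.019]))
for x in(-.14,-.13,-.12,-.11):
  p=S2W(q,[x,.1425,.062]);print(x,p,proj(c,p),proj(c,p+[0,0,.034]))
im=cv2.imread("pics/w2.png");a=cv2.resize(im[180:285,180:320],(800,600),interpolation=cv2.INTER_CUBIC);cv2.imwrite("pics/w2c.png",a)
E
```

```text
tcp px [[252.2215572  218.52532638]] pinch [[252.09591044 230.89003978]]
-0.14 [[ 0.51376403 -0.02293565  0.062     ]] [[249.05356898 172.70718795]] [[248.19674916 186.41718132]]
-0.13 [[ 0.52347976 -0.02056825  0.062     ]] [[249.04626129 186.82406131]] [[248.20234199 203.04592312]]
-0.12 [[ 0.53319549 -0.01820084  0.062     ]] [[249.03915532 200.55125813]] [[248.20775095 219.12799276]]
-0.11 [[ 0.54291122 -0.01583344  0.062     ]] [[249.03224284 213.90469349]] [[248.21298498 234.68991218]]
```

View pics/w2c.png

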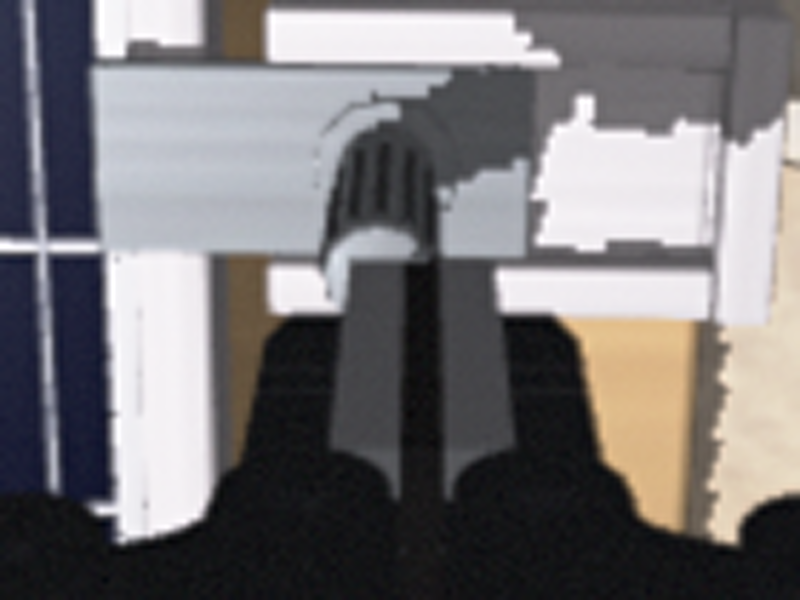

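Here the knob's foot is at full px (247,209) and its top at about (246,225), so the xy estimate holds. The fingers cover the knob's top, so they shut above it. I'll open, go lower and close again.

```bash
python3 -m handwheel '[[0,-0.004,0,0,0],[0,-0.004,0,0,0],[0,-0.004,0.006,0,0],[0,-0.004,0.01,0,0],[0,-0.004,0.01,0,-1],[0,-0.004,0.01,0,-1],[0,-0.004,0.01,0,-1],[0,-0.004,0.01,0,-1]]'; python3 - <<'E'
from h import *
go([.538,-.016,.078])
im=robot.camera("wrist");a=cv2.resize(im[180:285,180:320,::-1],(800,600),interpolation=cv2.INTER_CUBIC);cv2.imwrite("pics/w3c.png",a)
E
```

```text
clock: 3.3
tool_pos: [0.5392, -0.0183, 0.0689]
orientation: [-0.122, 0.993, -0.0, 0.0]
ft_force: [0.5, 0.2, -1.2]
width: -0.0002
gripper_force: 0.0
tcp [ 0.5392 -0.0183  0.0689] shift [ 0.0006  0.0025 -0.0091] turn 0 j6 -1.935 clk 3.3 F [ 0.5  0.2 -1.2] w -0.0002
```

View pics/w3c.png

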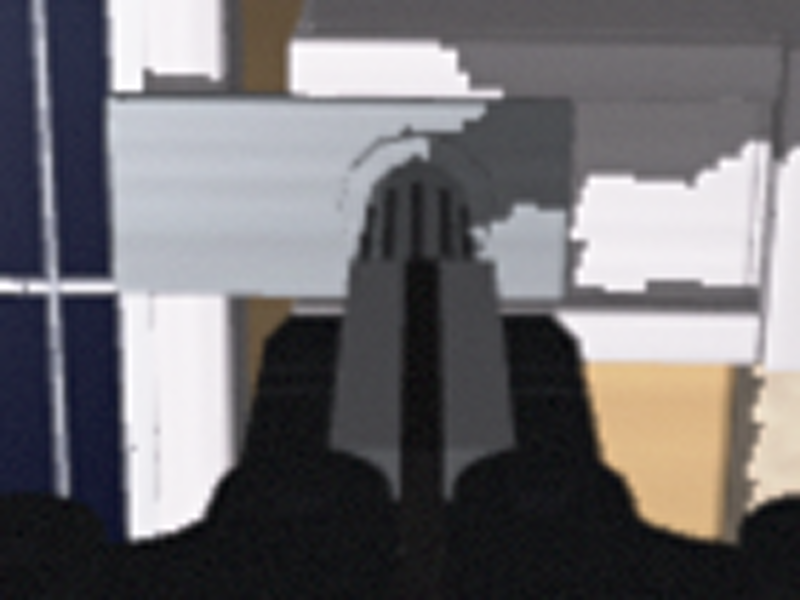

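The fingers still show in front of the knob. I'll check the tip against the projected TCP from the fixed cameras.

```bash
python3 - <<'E'
from h import *
s=robot.sense();o=[]
for n in("scene","top"):
    c=robot.calibration(n);im=robot.camera(n)[:,:,::-1].copy()
    u=proj(c,s["tool_pos"])[0];x,y=int(u[0])-33,int(u[1])-75
    cr=cv2.resize(im[y:y+100,x:x+66],(400,600),interpolation=cv2.INTER_CUBIC)
    k=400/66;p=((u-[x,y])*k).astype(int);cv2.circle(cr,tuple(p.tolist()),4,(0,0,255),1)
    for h in(.096,.062):
        p=((proj(c,[.5385,-.018,h])[0]-[x,y])*k).astype(int);cv2.circle(cr,tuple(p.tolist()),3,(0,255,0),1)
    o.append(cr);print(n,x,y,u)
cv2.imwrite("pics/chk.png",np.hstack(o))
E
```

```text
scene 176 109 [209.20598044 184.44719422]
top 166 139 [199.04818272 214.40576527]
```

View pics/chk.png

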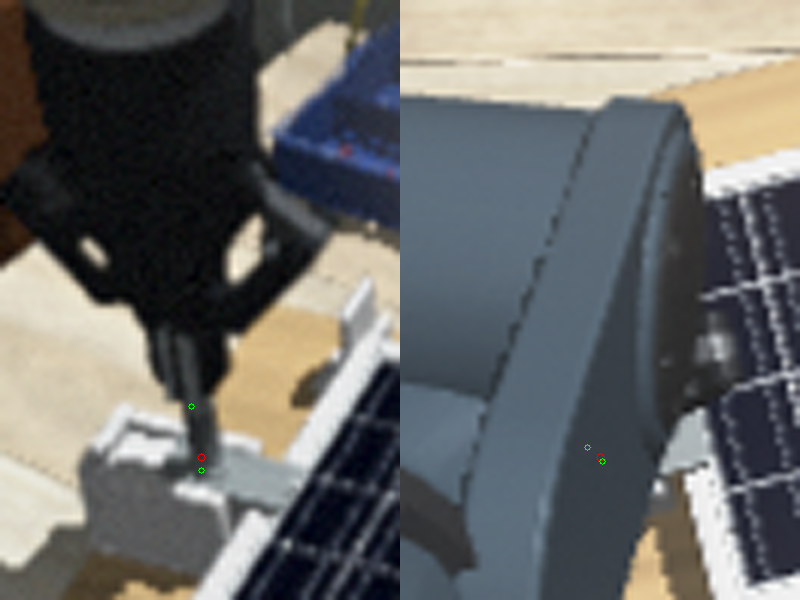

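Both views show the fingertips ending about at the knob's top, some 30 mm above the reported TCP. I'll open and go down carefully while watching the force.

```bash
python3 -m handwheel '[[0,0,-0.002,0,0],[0,0,-0.002,0,0],[0,0,0.003,0,0],[0,0,0.006,0,0]]'; python3 -m handwheel '[[0,0,0.003,0,0],[0,0,0.003,0,0]]'
```

```text
clock: 3.85
tool_pos: [0.539, -0.0183, 0.0622]
orientation: [-0.122, 0.993, 0.0, -0.0]
ft_force: [-0.6, 0.1, -0.5]
width: 0.0431
gripper_force: 0.0
clock: 4.05
tool_pos: [0.5388, -0.0183, 0.0591]
orientation: [-0.122, 0.993, 0.0, -0.0]
ft_force: [0.0, -0.7, 1.0]
width: 0.0432
gripper_force: 0.0
```

```bash
python3 -m handwheel '[[0,0,0.004,0,0],[0,0,0.008,0,0],[0,0,0.008,0,0]]'; python3 -m handwheel '[[0,0,0.004,0,0],[0,0,0.006,0,0],[0,0,0.006,0,-1],[0,0,0.006,0,-1],[0,0,0.006,0,-1],[0,0,0.006,0,-1]]'
```

```text
clock: 4.35
tool_pos: [0.5388, -0.0183, 0.0511]
orientation: [-0.122, 0.993, 0.0, -0.0]
ft_force: [0.6, 0.2, -1.1]
width: 0.0428
gripper_force: 0.0
clock: 4.95
tool_pos: [0.5392, -0.0183, 0.046]
orientation: [-0.122, 0.993, -0.0, 0.0]
ft_force: [-1.5, 0.7, 2.3]
width: 0.0098
gripper_force: 58.5
```

Gripped. I'll draw the catch back along tool +y.

```bash
python3 -m handwheel '[[0,0.004,0,0,-1],[0,0.008,0,0,-1],[0,0.012,0,0,-1],[0,0.016,0,0,-1],[0,0.018,0,0,-1],[0,0.018,0,0,-1]]'; python3 -m handwheel '[[0,0.002,0,0,-1],[0,0.004,0,0,-1],[0,0.004,0,0,-1]]'
```

```text
clock: 5.55
tool_pos: [0.5349, -0.0003, 0.0459]
orientation: [-0.122, 0.993, 0.0, 0.0]
ft_force: [-0.5, 2.5, 4.2]
width: 0.0095
gripper_force: 58.8
clock: 5.85
tool_pos: [0.5344, 0.0022, 0.0459]
orientation: [-0.122, 0.993, -0.001, 0.001]
ft_force: [3.2, -9.6, 3.1]
width: 0.0092
gripper_force: 59.0
```

```bash
python3 -m handwheel '[[0,0.001,0,0,-1],[0,0.002,0,0,-1],[0,0.002,0,0,-1],[0,0.002,0,0,-1]]'
```

```text
clock: 6.25
tool_pos: [0.5344, 0.0025, 0.046]
orientation: [-0.122, 0.993, -0.002, 0.001]
ft_force: [3.6, -21.2, 1.8]
width: 0.0089
gripper_force: 58.9
```

The catch is hard against its stop (21 N). I'll relax, release, rise and turn over the handle.

```bash
python3 -m handwheel '[[0,-0.005,0,0,-1],[0,-0.005,0,0,0],[0,-0.005,0,0,0],[0,-0.005,0,0,0],[0,-0.005,-0.05,0,0],[0,-0.005,-0.1,0,0],[0,-0.005,-0.15,0,0],[0,-0.005,-0.15,0,0]]'; python3 -c "
from h import *
q=np.load('q.npy');go([.459,-.181,.2],q[2])"
```

```text
clock: 7.05
tool_pos: [0.5373, 0.0002, 0.2021]
orientation: [-0.122, 0.993, -0.001, 0.005]
ft_force: [0.5, 0.1, -0.9]
width: 0.0429
gripper_force: 0.0
tcp [5.373e-01 2.000e-04 2.021e-01] shift [ 0.1199 -0.1569  0.0014] turn -1.565 j6 -1.902 clk 7.05 F [ 0.5  0.1 -0.9] w 0.0429
```

```bash
python3 -m handwheel '[[0.12,-0.157,0,1.576,-0.3],[0.12,-0.157,0,1.576,-0.3],[0.12,-0.157,0,1.576,-0.3],[0.12,-0.157,0,1.576,-0.3],[0.12,-0.157,0,1.576,-0.3],[0.12,-0.157,0,1.576,-0.3],[0.12,-0.157,0,1.576,-0.3],[0.12,-0.157,0,1.576,-0.3]]'; python3 -c "
from h import *
q=np.load('q.npy');go([.459,-.181,.2],q[2])"
```

```text
clock: 7.85
tool_pos: [0.4557, -0.1809, 0.1952]
orientation: [0.463, 0.887, 0.0, -0.001]
ft_force: [0.3, -0.1, -0.4]
width: 0.0299
gripper_force: 0.0
tcp [ 0.4557 -0.1809  0.1952] shift [-0.0019  0.0027 -0.0048] turn 0.37 j6 -1.082 clk 7.85 F [ 0.3 -0.1 -0.4] w 0.0299
```

```bash
python3 -m handwheel '[[0,0,0,0.15,-0.3],[0,0,0,0.3,-0.3],[0,0,0,0.37,-0.3],[0,0,0,0.37,-0.3]]'; python3 - <<'E'
from h import *
q=np.load('q.npy');go([.459,-.181,.2],q[2])
c=robot.calibration("wrist");im=robot.camera("wrist");np.savez("w4.npz",view=c["view"])
cv2.imwrite("pics/w4.png",cv2.resize(im[:,:,::-1],(800,600),interpolation=cv2.INTER_CUBIC))
E
```

```text
clock: 8.25
tool_pos: [0.4558, -0.1808, 0.1953]
orientation: [0.616, 0.788, -0.0, -0.001]
ft_force: [-0.3, 0.2, -0.1]
width: 0.0299
gripper_force: 0.0
tcp [ 0.4558 -0.1808  0.1953] shift [-0.0009  0.0031 -0.0047] turn 0.005 j6 -0.717 clk 8.25 F [-0.3  0.2 -0.1] w 0.0299
```

View pics/w4.png

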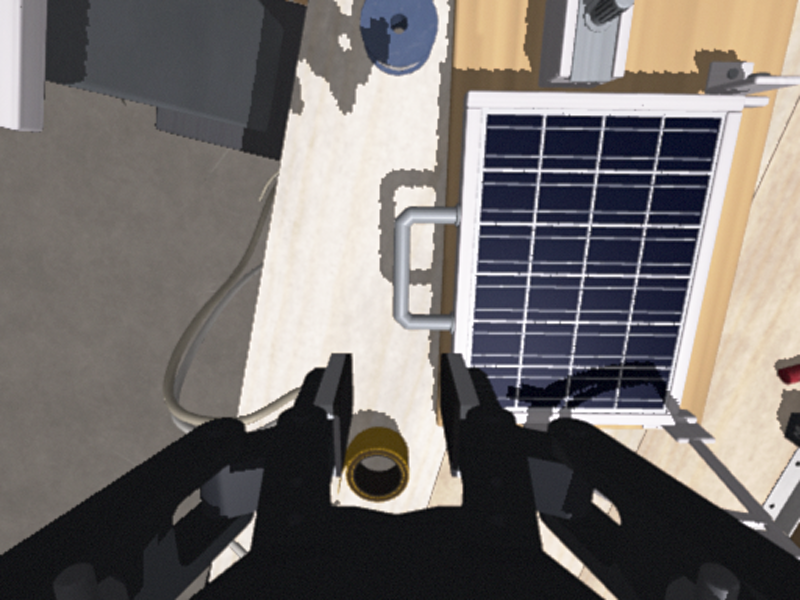

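The panel is still flat and the catch is clear. The bar runs vertically in the picture, (404,213)–(404,323), with its middle at about (404,268).

```bash
python3 - <<'E'
from h import *
k=1.5625;c=robot.calibration("wrist")
for px in([404,268],[404,215],[404,322],[468,95],[455,415]):
    z=.046 if px[0]==404 else .056
    r=least_squares(lambda x:proj(c,[x[0],x[1],z])[0]-np.array(px)/k,[.45,-.18]);print(px,r.x)
    if px[1]==268: H=r.x
go([*H,.1],.2449)
E
```

```text
[404, 268] [ 0.46178017 -0.18208952]
[404, 215] [ 0.45220811 -0.14483827]
[404, 322] [ 0.47221239 -0.22268824]
[468, 95] [ 0.47255033 -0.06010067]
[455, 415] [ 0.52901442 -0.28417741]
tcp [ 0.4559 -0.1809  0.1954] shift [-0.0026  0.0055  0.0954] turn 0.002 j6 -0.72 clk 8.3 F [-0.2 -0.1 -0. ] w 0.03
```

```bash
python3 -m handwheel '[[-0.0026,0.0055,0.04,0,-0.3],[-0.0026,0.0055,0.08,0,-0.3],[-0.0026,0.0055,0.12,0,-0.3],[-0.0026,0.0055,0.15,0,-0.3],[-0.0026,0.0055,0.175,0,-0.3],[-0.0026,0.0055,0.19,0,-0.3],[-0.0026,0.0055,0.19,0,-0.3]]'; python3 -c "
from h import *
go([.462,-.182,.005],.249)
im=robot.camera('wrist');cv2.imwrite('pics/w5.png',im[:,:,::-1])"
```

```text
clock: 9.0
tool_pos: [0.4607, -0.1817, 0.0039]
orientation: [0.615, 0.789, -0.0, -0.002]
ft_force: [-0.3, 0.7, 0.3]
width: 0.0304
gripper_force: 0.0
tcp [ 0.4607 -0.1817  0.0039] shift [-0.0006  0.0011 -0.0011] turn -0.002 j6 -0.717 clk 9.0 F [-0.3  0.7  0.3] w 0.0304
```

View pics/w5.png

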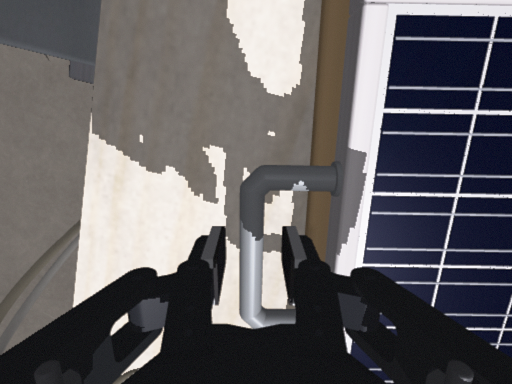

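The bar lies between the two fingers at x≈253, with the arms at y≈178 and 318 and the fingers about in the middle. Closing.

```bash
python3 -m handwheel '[[0,0,0,0,-1],[0,0,0,0,-1],[0,0,0,0,-1],[0,0,0,0,-1]]'; python3 -m handwheel '[[0,0,-0.003,0,-1],[0,0,-0.006,0,-1],[0,0,-0.006,0,-1]]'
```

```text
clock: 9.45
tool_pos: [0.46, -0.1829, 0.0066]
orientation: [0.615, 0.789, -0.001, -0.001]
ft_force: [-14.4, -8.3, 6.8]
width: 0.0095
gripper_force: 58.5
clock: 9.75
tool_pos: [0.46, -0.1829, 0.0123]
orientation: [0.615, 0.789, -0.001, -0.001]
ft_force: [-11.7, -9.5, -2.1]
width: 0.0094
gripper_force: 58.7
```

Firmly gripped. I'll refine the index angle from the first pictures using the brass colour.

```bash
python3 - <<'E'
from h import *
ct,cs=robot.calibration("top"),robot.calibration("scene");u=[]
for n,c0 in(("top",(320,181)),("scene",(324,196))):
    im=cv2.imread(f"pics/{n}0.png");x,y=c0[0]-8,c0[1]-8
    hsv=cv2.cvtColor(im[y:y+17,x:x+17],cv2.COLOR_BGR2HSV).astype(int)
    m=(hsv[...,0]>8)&(hsv[...,0]<28)&(hsv[...,1]>165)
    ys,xs=np.nonzero(m);print(n,m.sum(),xs.mean()+x,ys.mean()+y,xs.std(),ys.std());u.append([xs.mean()+x,ys.mean()+y])
X=least_squares(lambda X:np.r_[proj(ct,X)[0]-u[0],proj(cs,X)[0]-u[1]],[.59,-.28,.12]);print(X.x,X.fun.round(2))
for q in([.6878,-.1308,.2554],[.6849,-.1251,.25],[.6835,-.1282,.239]):
    l=(X.x-[q[0],q[1],0])@R.from_euler('z',q[2]).as_matrix();print(q,l.round(4),np.arctan2(l[2]-.046,-l[0]),np.hypot(l[2]-.046,l[0]))
    # constrained: y known? fit theta,r at y=l
    f=lambda p:np.r_[proj(ct,S2W(q,[-p[1]*np.cos(p[0]),p[2],.046+p[1]*np.sin(p[0])]))[0]-u[0],proj(cs,S2W(q,[-p[1]*np.cos(p[0]),p[2],.046+p[1]*np.sin(p[0])]))[0]-u[1]]
    for rr in(.135,.14,.145,.15):
        g=least_squares(lambda p:f([p[0],rr,p[1]]),[.57,-.127]);print(rr,g.x,g.fun.round(1))
E
```

```text
top 0 nan nan nan nan
scene 0 nan nan nan nan<stdin>:7: RuntimeWarning: Mean of empty slice.
  ret = ret.dtype.type(ret / rcount)
  ret = _var(a, axis=axis, dtype=dtype, out=out, ddof=ddof,
  arrmean = um.true_divide(arrmean, div, out=arrmean,
  ret = ret.dtype.type(ret / rcount)
Traceback (most recent call last):
ValueError: Residuals are not finite in the initial point.
```

Loosen the saturation threshold relative to the patch.

```bash
python3 - <<'E'
from h import *
ct,cs=robot.calibration("top"),robot.calibration("scene");u=[]
for n,c0 in(("top",(320,181)),("scene",(324,196))):
    im=cv2.imread(f"pics/{n}0.png");x,y=c0[0]-5,c0[1]-5
    hsv=cv2.cvtColor(im[y:y+11,x:x+11],cv2.COLOR_BGR2HSV).astype(float)
    print(hsv[...,1].astype(int))
    s=np.where((hsv[...,0]>8)&(hsv[...,0]<28),hsv[...,1],0);w=np.clip(s-130,0,None);
    Y,Xg=np.mgrid[y:y+11,x:x+11];u.append([(w*Xg).sum()/w.sum(),(w*Y).sum()/w.sum()]);print(u[-1])
X=least_squares(lambda X:np.r_[proj(ct,X)[0]-u[0],proj(cs,X)[0]-u[1]],[.59,-.28,.12]);print(X.x,X.fun.round(2))
for q in([.6878,-.1308,.2554],[.6849,-.1251,.25],[.6835,-.1282,.239]):
    l=(X.x-[q[0],q[1],0])@R.from_euler('z',q[2]).as_matrix();print(q,l.round(4),np.arctan2(l[2]-.046,-l[0]),np.hypot(l[2]-.046,l[0]))
E
```

```text
[[  3   0   0   6   9  32  30  28  30  31  31]
 [  7   3   0   3   3  23  33  28  29  29  29]
 [ 16   3   0   3  39  63  34  27  28  30  31]
 [ 26   7  11  81 140 146  93  38  27  28  28]
 [ 21  16  31 118 143 146 145  44  25  27  27]
 [ 15  12  16 103 138 146 147  93  39  31  28]
 [ 11  11  16  69 130 135 135 116  54  43  42]
 [  9   5  10  39 107 133 132  89  55  47  46]
 [  8   8  21  61  62  75  75  52  49  48  48]
 [  9  11  16  68  53  48  47  46  46  45  46]
 [  9   9  66  87  71  49  46  44  44  45  43]]
[np.float64(320.06349206349205), np.float64(180.3968253968254)]
[[ 16   6   6   3   3   3   7  17  86  89   6]
 [ 17  10   4   7   9  10   8   3  80  60   9]
 [  8   5   0  14  54  87  56  18  65  38   8]
 [  8   3   8 103 152 159 148 105  40  18   8]
 [  5   5  41 144 163 157 160 136  63  17   7]
 [  3   6  48 151 158 161 164 140  73   6   8]
 [  4   4   8  70 148 150 142 113  68   8   3]
 [  2   2   1  18  70  70  74  98  91  67  20]
 [  1   1   1   4   7  31  80  97  97  95  94]
 [  1   2   1   6   0  32  80  95  95  96  94]
 [  1   2   1   4  16  47  89  93  94  93  91]]
[np.float64(323.8725212464589), np.float64(195.43909348441926)]
[ 0.59463031 -0.28717966  0.12912624] [-0.62  0.52  0.75 -0.18]
[0.6878, -0.1308, 0.2554] [-0.1297 -0.1278  0.1291] 0.5701206147211908 0.15401346444476333
[0.6849, -0.1251, 0.25] [-0.1276 -0.1347  0.1291] 0.5775347591977138 0.15225696195626232
[0.6835, -0.1282, 0.239] [-0.124  -0.1334  0.1291] 0.5906423041932785 0.1492674492498226
```

Index ≈ 0.575 rad (the spread over stand fits is 0.57–0.59). I'll lift along the arc at about 0.4 rad/s.

```bash
python3 -m handwheel '[[0,0.0006,-0.010,0,-1],[0,0.0014,-0.019,0,-1],[0,0.0026,-0.028,0,-1],[0,0.0041,-0.0375,0,-1],[0,0.0061,-0.0465,0,-1],[0,0.0083,-0.0553,0,-1],[0,0.0109,-0.0642,0,-1],[0,0.0139,-0.0729,0,-1]]'; python3 -c "
from h import *
s=robot.sense();print(s['tool_pos'],s['ft_force'],s['width'],s['wrist_torque'])"
```

```text
clock: 10.55
tool_pos: [0.4728, -0.1799, 0.0854]
orientation: [0.615, 0.789, -0.002, -0.002]
ft_force: [-15.3, -10.7, 1.6]
width: 0.0092
gripper_force: 58.5
[ 0.4727882  -0.17991917  0.08541248] [-15.30481192 -10.68263132   1.6226353 ] 0.009158358291645982 [-2.00162828  2.92969389 -0.12361294]
```

```bash
python3 -m handwheel '[[0,0.0034,-0.0085,0,-1],[0,0.0071,-0.017,0,-1],[0,0.0111,-0.0253,0,-1],[0,0.0154,-0.0334,0,-1],[0,0.02,-0.0413,0,-1],[0,0.0225,-0.0455,0,-1],[0,0.0231,-0.0462,0,-1],[0,0.0231,-0.0462,0,-1]]'; python3 - <<'E'
from h import *
s=robot.sense();d=s["tool_pos"]-np.array([.460,-.1829,.0066]);print(s["tool_pos"],s["ft_force"],"theta",np.arcsin(d[2]/.23), "horiz",np.hypot(*d[:2]))
for n in("top","scene"):
    im=robot.camera(n);cv2.imwrite(f"pics/{n}9.png",im[:,:,::-1])
# front right corner of the panel predicted for several angles, with front-edge line in the scene picture
q=[.6878,-.1308,.2554]
for th in(.5,.575,.65):
    P=[[-.19*np.cos(th)+dz*np.sin(-th)*1,-.12,.046+.19*np.sin(th)+dz*np.cos(th)] for dz in(.01,)]
    print(th,[proj(robot.calibration(n),S2W(q,P))[0].round(1) for n in("top","scene")])
g=cv2.imread("pics/scene9.png",0);print("scene patch");
p=proj(robot.calibration("scene"),S2W(q,[-.19*np.cos(.575)-.01*np.sin(.575),-.12,.046+.19*np.sin(.575)+.01*np.cos(.575)]))[0].astype(int)
print(p);print(g[p[1]-12:p[1]+13,p[0]-12:p[0]+13])
E
```

```text
clock: 11.35
tool_pos: [0.4944, -0.1749, 0.1321]
orientation: [0.615, 0.789, -0.003, -0.002]
ft_force: [-24.7, -13.2, 13.2]
width: 0.0096
gripper_force: 59.0
[ 0.49439665 -0.1749022   0.1321255 ] [-24.66526658 -13.21026335  13.19657697] theta 0.5772994518909005 horiz 0.035314226013759185
0.5 [array([323.4, 198.7]), array([317.3, 202.6])]
0.575 [array([323.4, 194.5]), array([318.6, 196. ])]
0.65 [array([323.1, 189.9]), array([320. , 189.3])]
scene patch
[318 195]
[[ 43  47  43  39  34  29  28  23  23  29  34  37  21  50 126 187 199 198
  215 210 184 166 160 189 191]
 [ 47  46  39  37  35  33  34  33  37  37  21  23  42 118 189 201 210 213
  218 204 172 158 160 168 142]
 [ 43  48  41  40  42  35  40  49  57  35  25  22  55 110 161 161 212 216
  217 202 167 155 156 138  98]
 [ 48  46  44  42  40  48  70  65  47  27  34  44  65  82 100 100 142 167
  214 176 161 156 157 129  95]
 [ 51  49  42  45  53  70  69  48  32  53  92  79  82  85  74  72  79 112
  174 155 140 143 157 125 101]
 [ 51  48  47  51  71  67  52  31  50 109 179 173 187 171  98  86  73  94
  147 156 142 155 162 109 106]
 [ 
[... 1292 characters left out ...]
50 164 153 170 180 189 194 183 125 113
  137 194 199 198 198 196 195]
 [117 132 138 138 135 147 144 145 150 160 169 188 191 188 190 173 127 114
  140 191 193 196 198 200 201]
 [ 98 103 112 111 111 128 139 149 152 170 184 191 191 190 188 164 127 130
  157 191 191 192 193 195 195]
 [ 95  94  97  95  95 103 119 155 159 179 186 186 188 189 182 146 128 141
  177 191 191 192 195 191 193]
 [ 94  97  93  95  95  96 127 176 179 189 188 190 188 191 180 138 123 129
  181 191 194 191 192 192 193]
 [ 95  97  99  92  96 121 169 188 191 190 189 190 190 191 180 131 131 139
  186 192 193 190 192 192 192]
 [ 94  91  98  95 118 166 187 190 191 188 190 192 194 190 170 126 140 158
  190 193 191 191 191 190 191]]
```

The panel's corner sits at scene px (318,195) against (318.6,196) predicted for 0.575 rad, and the kinematics give 0.577. I'll relax the side push a little and let it settle.

```bash
python3 -m handwheel '[[0,-0.001,0,0,-1],[0,-0.002,0,0,-1],[0,-0.002,0,0,-1],[0,-0.002,0,0,-1],[0,-0.002,0,0,-1],[0,-0.002,0,0,-1],[0,-0.002,0,0,-1],[0,-0.002,0,0,-1]]'; python3 - <<'E'
from h import *
s=robot.sense();d=s["tool_pos"]-np.array([.460,-.1829,.0066]);print("theta",np.arcsin(d[2]/.23),"horiz",np.hypot(*d[:2]))
E
```

```text
clock: 12.25
tool_pos: [0.4942, -0.175, 0.1319]
orientation: [0.615, 0.788, -0.002, -0.001]
ft_force: [-11.6, -7.5, 5.5]
width: 0.0091
gripper_force: 59.0
theta 0.5763004752317116 horiz 0.035097981547450155
```

```bash
python3 -c "
from workcell import robot
print(robot.sign_off())"
```

```text
the job is handed in; nothing more can be done
None
```

I drew the catch back against its stop, and the arm is holding the panel by its handle at about 0.576 rad; my camera estimate of the index clip is 0.57–0.59 rad. The job was handed in at about 12 s, with no verdict returned.

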